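# Complete a seed-carton layer and hold the packing clamp shut

## Robot

A 7-joint arm with a two-finger parallel gripper is mounted at the origin on the work surface. World frame = base frame: x ahead of the robot, y to its left, z up, the work surface at z = 0. Lengths are in m, angles in rad, forces in N, time in s.
With the tool pointing down it reaches from about 0.4 to 0.85 m from the base axis. Payload 6.9 kg.
Tool frame: the origin (TCP) lies midway between the tips of the shut fingers; the grasp point (between the pads) lies behind it (ctrl.pinch_z is the z of the grasp point in the tool frame, in m); z points along the fingers, y is the line along which they close (so a half turn about z gives the same grasp; the last joint's range is limited). The gripper opens to 85 mm and grips with 20 to 120 N. Pads are 22 mm wide; open, the fingers measure 114 mm over their backs; the gripper's body (76 mm by 85 mm) begins 54 mm behind the grasp point. The pads swing forward as they close: fully open they stand 13 mm farther back than shut.
Start: joints at [1.218, 0.507, -0.238, 1.5, 0.126, 1.149, -0.155], TCP at [0.276, -0.561, 0.231] pointing down, gripper open.
Joint ranges: [-3.08, 3.08], [-0.24, 2.05], [-1.43, 1.35], [0, 2.5], [-1.52, 4.66], [0.17, 1.96], [-2.89, 2.89]. Speed limits (rad/s): [2.39, 2.39, 3.14, 3.14, 3.14, 3.14, 3.14].

## Interface

Orientations are given as a unit quaternion [w, x, y, z].
In Python, from station import ctrl, get_state, vision, ticket, models gives the robot as it stands. Calls block until the motion is done:
- ctrl.movep(position, orientation): joint-space move of the TCP to a pose.
- ctrl.movel(position, frame=None, max_speed=0.15): straight line of the TCP; frame=None keeps the orientation; max_speed is the mean speed in m/s.
- ctrl.set_joints(angles): joint-space move.
- ctrl.ungrasp() and ctrl.close_gripper(force=None): open the fingers fully, or close them until they stop; force is the grip in N (None keeps the last).
- ctrl.pause(seconds).
- ctrl.ik(position, orientation): joint angles nearest the present ones, or None.
- get_state(): the state.
- vision.grab_frame(name): name is "side" or "top" or "wrist"; returns (picture, depth): 420x560x3 uint8, blue, green, red; 420x560 float32, m along the optical axis (not along the pixel's ray), 0 where there is no reading.
- vision.camera_info(name): a dict with "mtx" (3x3 intrinsics, pixels), "R" (3x3) and "t" (3): a world point X has camera coordinates R X + t; the wrist camera has in their place "hand_eye" (4x4, takes a point from camera to tool coordinates, whose origin is the TCP and whose axes are the flange's). Camera axes: x right, y down, z forward; pixel columns grow to the right and rows downward; lengths in m; the calibration is good to about 2 mm. A picture is of the moment at which its call begins: read the wrist's pose just before it. camera_info takes no time and is no camera call.
A pose or a line that the arm cannot do raises ctrl.Unreachable and nothing moves.
- ticket.close_job(): hands the job in; it is judged then, once.
Trained networks look in the newest picture that a camera, given by its name, has taken for a name from the list of things; names that differ only in an ending like _2 or _b are one class to them, and where a whole thing is asked for, a point or a joint stands for the part that bears it (a point fixed in the world has none). Each returns a list of dicts, best first, with "p" (0 to 1); they miss things now and then, are a little off and sometimes report something else, mostly with a low value. They report only what shows in the picture. A call takes as long as a camera call.
- models.recognise(camera, target): "point" ([column, row] in pixels, amid what is visible of it).
- models.masks_of(camera, target): "mask" (420x560 bool, what is visible of it) and "point" ([column, row] in pixels, amid what is visible of it).
The state is a dict: "time": time; "qpos": joint angles; "qd": joint speeds; "tau": joint torques, N m; "tcp_pos": TCP position; "eef_rot": TCP orientation; "contact_force": force on the tool from outside, world axes, zero at the start; "wrist_torque": the same for the moment, N m; "width": finger opening in m; "gripper_force": force on a finger pad.
Only numpy, scipy, OpenCV 4.12 (cv2) and the standard library are available. Lean on these libraries where they do the work, as an engineer would, in place of code of your own. Each camera call takes 0.05 s, during which the arm holds its last target. There are 200 camera calls.

## Task

Complete the interlocking carton layer on the pallet slab: set the two loose cartons upright and square into the two blue outlines, one lying crosswise in the row nearer the robot, one lengthwise in the far row, and let go of them. Then flip the red safety catch right over, and only after that pull the black lever handle round towards the robot as far as it goes, so that the clamp pushes the layer together, and finish while still gripping the handle and holding it there against its spring. Leave the orchid pot, the stack of dishes and the scoop alone.

Things in the scene. Friction and masses are not known exactly. Their poses are not given: they have to be found in the camera images.
- clamp: Fixed packing clamp on a green base 190 (x) by 360 (y) mm. Origin on the table under the layer; z up, +x roughly away from the robot, +y to its left (yaw varies). Pallet slab: deck 24 mm above the table, x -85 to 85, y -100 to 158. Green fence at the -y end (inner face y -85, top z 70), sliding pusher at the +y end, beyond it a white housing with lever and catch.
- place_across (a point): Where the centre of the near-row carton goes (clamp x -45, y 75, z 49 mm; 25 above the deck), long side along clamp y; blue outline. Best set first: gripped across its width, the far finger needs the still empty other outline. Along y some 33 mm stay free on either side, to the packed carton and the open pusher, which closes them. Axes as the clamp's.
- place_deep (a point): Where the centre of the far-row carton goes (clamp x 29, y 89, z 49 mm; 25 above the deck), long side along clamp x; blue outline. Best set second. Along y some 33 mm stay free on either side, to the packed carton and the open pusher; to the near row about 4 mm. Axes as the clamp's.
- carton1_center (a point): Loose on the table at the robot's right. One of five identical cardboard cartons, 84 (own x) by 56 (own y) by 50 mm high (own z), about 220 g, brown with a paler tape stripe along the top. The point is its centre, half-way up.
- carton2_center (a point): Loose on the table at the robot's right. Either loose carton may go to either outline. One of five identical cardboard cartons, 84 (own x) by 56 (own y) by 50 mm high (own z), about 220 g, brown with a paler tape stripe along the top. The point is its centre, half-way up.
- packed1_center (a point): Packed in the far row (three cartons, long side along clamp x, centres at x 29), next to the fence. One of five identical cardboard cartons, 84 (own x) by 56 (own y) by 50 mm high (own z), about 220 g, brown with a paler tape stripe along the top. The point is its centre, half-way up.
- packed2_center (a point): Packed in the far row, middle place. One of five identical cardboard cartons, 84 (own x) by 56 (own y) by 50 mm high (own z), about 220 g, brown with a paler tape stripe along the top. The point is its centre, half-way up.
- packed3_center (a point): Packed in the near row (two cartons, long side along clamp y, centres at x -45), next to the fence. One of five identical cardboard cartons, 84 (own x) by 56 (own y) by 50 mm high (own z), about 220 g, brown with a paler tape stripe along the top. The point is its centre, half-way up.
- catch (a joint): Red safety catch, a rocker: 0 to 0.1 = locked (its pawl bars the lever), 0.92 rad = right over. Axis along clamp y at x -50, y 180, z 58 mm. The tab, 26 mm wide (y), 6 thick, slopes up towards clamp -x (35 degrees above level when locked), its end 61 mm from the axis. Pushing the end down (about 3 N) flips it until the tab slopes 18 degrees below level; it stays where left.
- catch_tab (a point): Middle of the free end of the catch's red tab (moves with it). When locked it is at about clamp x -100, y 180, z 93 mm; when flipped at about x -108, y 180, z 40 mm.
- lever (a joint): Lever on an upright axis: 0 = rest (clamp open), 1.1 rad = pulled fully (shut), growing counter-clockwise from above. A spring returns it: about 2 N at the handle at rest, 7 N when pulled; shifting cartons adds a little. Moves the pusher 60 mm per rad to clamp -y. Cannot be pulled while the catch is locked.
- lever_grip (a point): Point to grip on the lever's upright black round handle, 22 mm in diameter, clear from 72 to 150 mm above the table; this point is on its axis, 125 mm above the table, and moves with the lever on a circle of radius 110 mm about lever_pivot.
- lever_pivot (a point): Fixed point on the lever's upright pivot axis, 125 mm above the table (clamp x 30, y 195 mm). At lever value q the handle stands from it 110 mm in the direction (sin(0.5 - q), cos(0.5 - q)) in clamp x, y.
- pusher (a joint): Aluminium pusher plate, x -75 to 75 mm, top 70 mm above the table: its travel towards the fence. 0 = open (face at clamp y 151 mm), 0.066 m = shut (face at y 85 mm; the tight layer ends at 83). Driven by the lever.
- orchid_pot: Bystander: black flower pot, 92 mm across, 76 mm high, with an orchid reaching about 190 mm. Origin at the centre of its underside.
- dishes: Bystander: stack of three pale round dishes, 90 mm across, 39 mm high. Origin at the centre of its underside.
- scoop: Bystander: small lilac plastic scoop, 120 mm long, 22 mm high. Origin under the centre of its bowl, handle towards its own -x.

How it is judged:
By the outcome, as a careful person would: the job done as asked, in the order asked, and still so for the second after the job is handed in, while the arm keeps its last pose, push and grip.
It also fails if it takes over 72 s, if anything falls off the work surface, if the arm or the gripper's body presses on something with over 40 N, if the wrist force passes 120 N, or if a joint passes its speed limit or range.

## Working session

There is one attempt and no reset: what is moved stays moved. The work goes in short steps, each a Python script; the robot and the scene stay as the last script left them, time stands still between calls to the robot, and variables do not carry over. Pictures are saved under pics/ and viewed, at most 10 in all, crops included, and the job is handed in when it is done.

```bash
ls; mkdir -p pics
cat > h.py <<'E'
import numpy as np, cv2
from station import ctrl, get_state, vision, ticket, models
def deproj(cam, d, m):
    ci=vision.camera_info(cam); K=np.array(ci["mtx"]); r,c=np.nonzero(m&(d>0)); z=d[r,c]
    P=np.c_[(c-K[0,2])/K[0,0]*z,(r-K[1,2])/K[1,1]*z,z]
    return (P-np.array(ci["t"]))@np.array(ci["R"])
E
python3 - <<'E'
from h import *
ims=[]
for c in("top","side"):
    im,d=vision.grab_frame(c); cv2.imwrite(f"pics/{c}1.png",im); ims.append(d)
    for t in("carton1_center","packed1_center","clamp","catch_tab","lever_grip","pusher","orchid_pot","dishes","scoop"):
        for r in models.masks_of(c,t)[:6]:
            if r["p"]<.3: continue
            P=deproj(c,d,r["mask"]); zt=np.percentile(P[:,2],90); T=P[P[:,2]>zt-.01]
            rc=cv2.minAreaRect(T[:,:2].astype(np.float32))
            print(c,t,round(r["p"],2),np.round(r["point"]),"ztop",round(zt,3),"mean",np.round(T.mean(0),3),"rect",np.round(rc[0],3),np.round(rc[1],3),round(rc[2],1))
print(ctrl.pinch_z,get_state()["time"],get_state()["tcp_pos"],get_state()["eef_rot"])
E
```

```text
pics
top carton1_center 0.79 [414. 266.] ztop 0.054 mean [ 0.421 -0.315  0.051] rect [ 0.421 -0.316] [0.058 0.081] 88.7
top carton1_center 0.7 [330. 259.] ztop 0.079 mean [ 0.452 -0.083  0.076] rect [ 0.452 -0.084] [0.056 0.084] 3.9
top packed1_center 0.72 [336. 227.] ztop 0.079 mean [ 0.526 -0.092  0.076] rect [ 0.527 -0.093] [0.084 0.057] 4.1
top clamp 0.76 [277. 242.] ztop 0.073 mean [0.491 0.104 0.078] rect [0.478 0.063] [0.19  0.403] 1.7
top catch_tab 0.57 [252. 270.] ztop 0.091 mean [0.393 0.135 0.088] rect [0.394 0.135] [0.027 0.022] 1.5
top lever_grip 0.93 [233. 228.] ztop 0.137 mean [0.557 0.256 0.149] rect [0.557 0.256] [0.019 0.02 ] 45.0
top pusher 0.55 [258. 248.] ztop 0.075 mean [0.485 0.117 0.072] rect [0.485 0.118] [0.141 0.011] 3.8
top orchid_pot 0.57 [135. 235.] ztop 0.13 mean [0.522 0.456 0.14 ] rect [0.523 0.463] [0.084 0.059] 63.2
top dishes 0.7 [294. 158.] ztop 0.044 mean [0.735 0.017 0.04 ] rect [0.735 0.016] [0.086 0.088] 16.5
top dishes 0.67 [312. 230.] ztop 0.078 mean [ 0.522 -0.035  0.075] rect [ 0.522 -0.035] [0.084 0.056] 3.8
top scoop 0.71 [255. 269.] zto
[... 745 characters left out ...]
op 0.137 mean [0.555 0.26  0.145] rect [0.554 0.257] [0.021 0.019] 12.1
side pusher 0.94 [315. 267.] ztop 0.072 mean [0.485 0.118 0.069] rect [0.482 0.122] [0.147 0.028] 3.6
side orchid_pot 0.81 [270. 399.] ztop 0.134 mean [0.522 0.447 0.149] rect [0.514 0.438] [0.057 0.053] 7.9
side dishes 0.98 [222. 231.] ztop 0.042 mean [0.732 0.017 0.04 ] rect [0.733 0.013] [0.089 0.091] 5.2
side dishes 0.4 [358. 166.] ztop 0.053 mean [ 0.417 -0.314  0.051] rect [ 0.419 -0.316] [0.082 0.066] 2.8
side scoop 0.96 [348. 376.] ztop 0.022 mean [0.403 0.326 0.019] rect [0.403 0.322] [0.045 0.052] 6.7
-0.0187 1.0 [ 0.27622477 -0.56065594  0.23128604] [9.96801224e-06 9.73924865e-01 2.26870795e-01 1.58429256e-05]
```

View pics/top1.png

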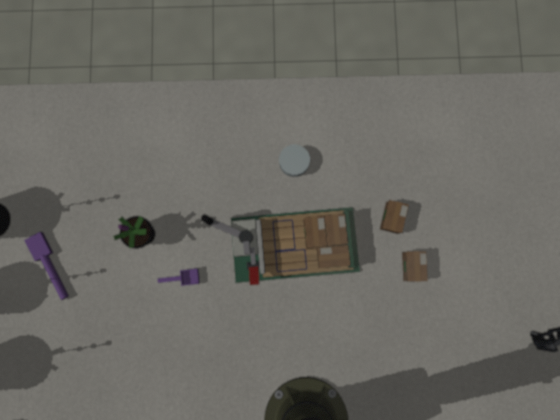

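View pics/side1.png

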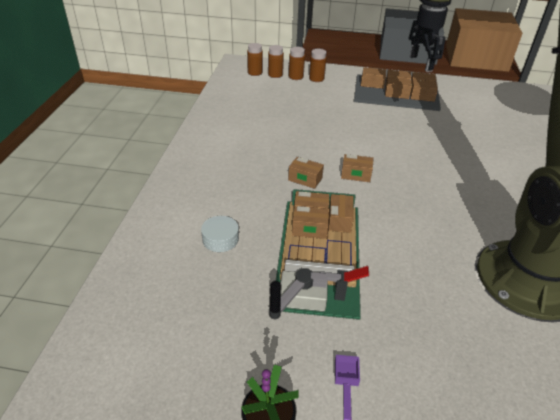

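The top view shows the loose cartons at about (394,216) and (415,266), two free outlines at about (275,230) and (290,262), the catch at (253,272) and the lever handle at (208,219). The packed cartons put the clamp at about (0.494, -0.037) with a yaw of 4°. Next I measure the loose cartons precisely and check IK.

```bash
cat >> h.py <<'E'
C0=np.array([.494,-.037]); YAW=np.radians(4.0)
def cw(x,y):  # clamp mm -> world xy
    c,s=np.cos(YAW),np.sin(YAW); return C0+np.array([c*x-s*y,s*x+c*y])/1000
def q(a): return [0,float(np.cos(a/2)),float(np.sin(a/2)),0]
def best(p,a):
    o=[]
    for k in(-2,-1,0,1,2):
        b=a+k*np.pi
        if abs(b)>2*np.pi: continue
        j=ctrl.ik(list(p),q(b))
        if j is not None: o.append((np.abs(np.array(j)-get_state()["qpos"]).max(),b,np.round(j,2)))
    return sorted(o,key=lambda t:t[0])
def blobs(lo=.04,hi=.1,box=(.3,.65,-.45,-.16),cam="top"):
    im,d=vision.grab_frame(cam); P=deproj(cam,d,np.ones(d.shape,bool)); r,c=np.nonzero(d>0)
    s=(P[:,2]>lo)&(P[:,2]<hi)&(P[:,0]>box[0])&(P[:,0]<box[1])&(P[:,1]>box[2])&(P[:,1]<box[3])
    m=np.zeros(d.shape,np.uint8); m[r[s],c[s]]=1; n,L=cv2.connectedComponents(m); out=[]
    for i in range(1,n):
        Q=deproj(cam,d,L==i)
        if len(Q)<60: continue
        Q=Q[Q[:,2]>np.percentile(Q[:,2],50)-.006]
        (cx,cy),(w,h),a=cv2.minAreaRect(Q[:,:2].astype(np.float32))
        if h>w: w,h,a=h,w,a+90
        out.append((cx,cy,w,h,(a+90)%180-90,np.median(Q[:,2]),len(Q)))
    return out
E
python3 - <<'E'
from h import *
for b in blobs(): print(np.round(b,4))
print("clamp cartons"); 
for b in blobs(.065,.085,(.4,.6,-.135,0.01)): print(np.round(b,4))
y=YAW
for n,p,z,a in(("across",cw(-45,75),.035,y+np.pi/2),("deep",cw(29,89),.035,y),("catch",cw(-101,180),.043,y),("lev0",cw(82.7,291.5),.106,y-.5+np.pi/2),("lev1",cw(-32,286),.106,y+.6+np.pi/2),("lev0r",cw(82.7,291.5),.106,y-.5),("lev1r",cw(-32,286),.106,y+.6)):
    for hh in(0,.12):
        print(n,hh,[(round(np.degrees(o[1])),o[2].tolist()) for o in best([*p,z+hh],a)])
E
```

```text
[ 5.62500e-01 -2.65100e-01  8.43000e-02  5.68000e-02 -1.65954e+01
  5.16000e-02  5.94000e+02]
[ 4.206e-01 -3.163e-01  8.080e-02  5.770e-02 -8.288e-01  5.160e-02
  6.080e+02]
clamp cartons
[ 4.9670e-01 -7.2100e-02  1.5500e-01  1.2630e-01  3.8491e+00  7.5300e-02
  2.0290e+03]
across 0 [(94, [0.21, 0.56, -0.5, 2.2, 0.56, 0.51, -0.65]), (-266, [0.21, 0.56, -0.5, 2.2, 0.56, 0.51, -0.65]), (-86, [-0.72, 0.74, 0.95, 2.21, -0.98, 0.72, -2.14]), (274, [-0.72, 0.74, 0.95, 2.21, -0.98, 0.72, -2.14])]
across 0.12 [(-266, [0.43, 0.39, -0.77, 2.06, 0.37, 0.83, -0.49]), (94, [0.43, 0.39, -0.77, 2.06, 0.37, 0.83, -0.49]), (-86, [-0.88, 0.56, 1.15, 2.07, -0.65, 0.93, -2.43]), (274, [-0.88, 0.56, 1.15, 2.07, -0.65, 0.93, -2.43])]
deep 0 [(-176, [0.41, 0.75, -0.9, 2.0, 0.83, 0.81, 0.66]), (184, [0.41, 0.75, -0.9, 2.0, 0.83, 0.81, 0.66]), (-356, [0.0, 0.6, -0.23, 2.01, 0.25, 0.56, -1.9]), (4, [0.0, 0.6, -0.23, 2.01, 0.25, 0.56, -1.9])]
deep 0.12 [(184, [0.49, 0.58, -0.99, 1.88, 0.57, 1.0, 0.88]), (-176, [0.49, 0.58, -0.99, 1.88, 0.57, 1.0, 0.88]), (-356, [0.16, 0.45, -0.45, 1.88, 0.25, 0.87, -1.92]), (4
[... 1553 characters left out ...]
.62, -0.38, 1.69, 0.28, 0.88, -2.74])]
lev0r 0.12 [(155, [0.17, 0.74, -1.24, 1.53, 0.71, 1.38, 0.01]), (-205, [0.17, 0.74, -1.24, 1.53, 0.71, 1.38, 0.01]), (-25, [-0.1, 0.54, -0.63, 1.54, 0.34, 1.17, -2.79]), (335, [-0.1, 0.54, -0.63, 1.54, 0.34, 1.17, -2.79])]
lev1r 0 [(-142, [0.18, 0.75, -1.23, 1.97, 0.83, 1.05, 0.8]), (218, [0.18, 0.75, -1.23, 1.97, 0.83, 1.05, 0.8]), (-322, [-0.07, 0.55, -0.72, 1.97, 0.5, 0.8, -1.98]), (38, [-0.07, 0.55, -0.72, 1.97, 0.5, 0.8, -1.98])]
lev1r 0.12 [(218, [0.22, 0.55, -1.22, 1.81, 0.56, 1.19, 1.06]), (-142, [0.22, 0.55, -1.22, 1.81, 0.56, 1.19, 1.06]), (-322, [0.15, 0.48, -1.07, 1.81, 0.47, 1.13, -1.98]), (38, [0.15, 0.48, -1.07, 1.81, 0.47, 1.13, -1.98])]
```

```bash
cat >> h.py <<'E'
def st(tag):
    s=get_state(); print(tag,"t",round(s["time"],2),"tcp",np.round(s["tcp_pos"],4),"F",np.round(s["contact_force"],1),"w",round(s["width"],4),"g",round(s["gripper_force"],1)); return s
def go(p,a):
    o=best(p,a); ctrl.movep(list(p),q(o[0][1]))
def transfer(src,th,dst,a):
    go([*src,.11],th); ctrl.movel([*src,.0115]); ctrl.close_gripper(30); st("grip")
    ctrl.movel([*src,.15],max_speed=.25); st("lift")
    go([*dst,.15],a); st("above"); ctrl.movel([*dst,.06],max_speed=.2); ctrl.movel([*dst,.0365],max_speed=.06); st("down")
    ctrl.ungrasp(); ctrl.movel([*dst,.15],max_speed=.25); st("done")
E
python3 - <<'E'
from h import *
transfer((.4206,-.3163),np.radians(-.8),cw(-45,75),YAW+np.pi/2)
E
```

```text
grip t 3.47 tcp [ 0.4212 -0.317   0.0126] F [-1.4 -0.9  6.6] w 0.0557 g 32.5
lift t 4.17 tcp [ 0.4198 -0.3158  0.149 ] F [-0.2  0.1 -3. ] w 0.0555 g 32.4
above t 5.49 tcp [0.444  0.0333 0.1496] F [ 0.7 -1.1 -3.1] w 0.0555 g 32.4
down t 6.63 tcp [0.4439 0.0347 0.0363] F [-0.1 -0.  -2.1] w 0.0555 g 32.8
done t 7.64 tcp [0.4439 0.0343 0.1502] F [-0.2  0.1  0.3] w 0.0854 g 0.0
```

Run:
```python
from h import *
go([.5625,-.2651,.2],np.radians(-16.6))
im,d=vision.grab_frame("top"); cv2.imwrite("pics/t2.png",cv2.resize(im[180:320,200:440],None,fx=3,fy=3,interpolation=cv2.INTER_CUBIC))
for b in blobs(.06,.085,(.40,.48,.0,.105)): print(np.round(b,4))
for b in blobs(.04,.06): print("loose",np.round(b,4))
print(cw(-45,75),cw(29,89)); st("")
```

```text
[ 4.46200e-01  3.73000e-02  7.77000e-02  5.59000e-02 -8.60716e+01
  7.54000e-02  5.72000e+02]
loose [ 5.56300e-01 -2.63800e-01  7.22000e-02  5.71000e-02 -1.55472e+01
  5.17000e-02  4.93000e+02]
[0.44387788 0.03467826] [0.51672103 0.05380614]
 t 9.03 tcp [ 0.5626 -0.2635  0.1997] F [0.4 1.  1. ] w 0.0854 g 0.0
```

View pics/t2.png

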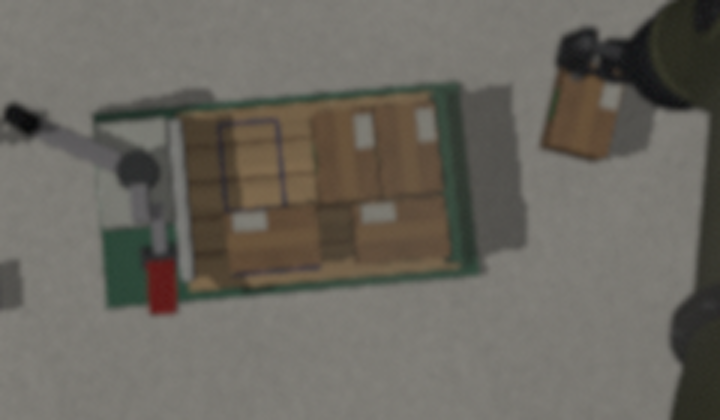

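The near-row carton sits about 2 mm too far from the robot: the near outline line shows at (270,268). A wrist view will settle the camera-to-robot offset before the tight placement.

```bash
cat >> h.py <<'E'
def wcloud():
    from scipy.spatial.transform import Rotation as Rn
    s=get_state(); im,d=vision.grab_frame("wrist"); ci=vision.camera_info("wrist"); K=np.array(ci["mtx"]); H=np.array(ci["hand_eye"])
    w,x,y,z=s["eef_rot"]; R=Rn.from_quat([x,y,z,w]).as_matrix()
    v,u=np.mgrid[:d.shape[0],:d.shape[1]]
    P=np.stack([(u-K[0,2])/K[0,0]*d,(v-K[1,2])/K[1,1]*d,d],-1)
    W=(P@H[:3,:3].T+H[:3,3])@R.T+s["tcp_pos"]; W[d<=0]=np.nan
    return im,W
E
python3 - <<'E'
from h import *
p=cw(-20,60); go([*p,.30],YAW+np.pi/2); ctrl.pause(.2); st("")
im,W=wcloud(); np.save("w.npy",W); cv2.imwrite("pics/w1.png",im)
c,s=np.cos(YAW),np.sin(YAW); D=(W[...,:2]-C0)*1000; X=c*D[...,0]+s*D[...,1]; Y=-s*D[...,0]+c*D[...,1]; Z=W[...,2]*1000
for n in("carton1_center","pusher","catch_tab","lever_grip"):
    for r in models.masks_of("wrist",n)[:5]:
        m=r["mask"]&np.isfinite(Z)
        if r["p"]<.3 or m.sum()<50: continue
        zt=np.percentile(Z[m],80); m&=abs(Z-zt)<4
        rc=cv2.minAreaRect(np.c_[X[m],Y[m]].astype(np.float32))
        print(n,round(r["p"],2),np.round(r["point"]),"z",round(zt,1),"clamp rect",np.round(rc[0],1),np.round(rc[1],1),round(rc[2],1))
E
```

```text
t 10.43 tcp [0.4701 0.0207 0.2996] F [-0.8  0.4 -0.6] w 0.0853 g 0.0
carton1_center 0.7 [249. 159.] z 73.6 clamp rect [-45.4  72.4] [83.9 55.8] 90.0
pusher 0.56 [300.  76.] z 69.3 clamp rect [ -1.4 153.3] [ 11.1 149.7] 89.9
catch_tab 0.63 [228.  53.] z 84.0 clamp rect [-91.7 176.7] [24.4 26.2] 0.5
catch_tab 0.44 [302.  92.] z 67.8 clamp rect [-1.8 59.2] [319.6 158.6] 89.6
lever_grip 0.84 [326.  30.] z 74.7 clamp rect [ 16.5 199.8] [50.8 64.8] 77.0
```

View pics/w1.png

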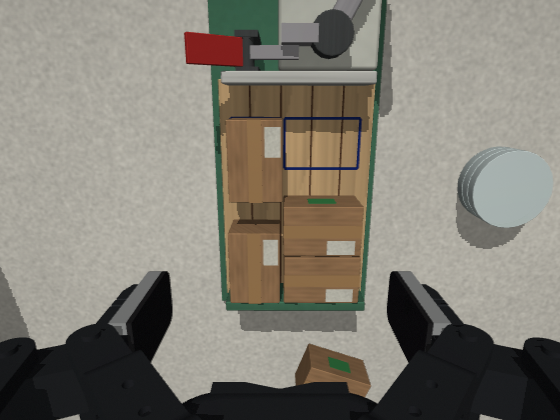

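The wrist view shows carton 1 squarely placed at (253,160). The deep outline spans (284–361, 118–169). I'll refine the clamp pose from the outline, the packed tops and the pusher.

Run:
```python
from h import *
W=np.load("w.npy"); im=cv2.imread("pics/w1.png").astype(int)
c,s=np.cos(YAW),np.sin(YAW); D=(W[...,:2]-C0)*1000; X=c*D[...,0]+s*D[...,1]; Y=-s*D[...,0]+c*D[...,1]; Z=W[...,2]*1000
def rect(n,m):
    P=np.c_[X[m],Y[m]].astype(np.float32); rc=cv2.minAreaRect(P); print(n,m.sum(),np.round(rc[0],1),np.round(rc[1],1),round(rc[2],2))
blue=(im[...,0]>im[...,2]+40)&(abs(Z-24)<6)&(X>-25)&(X<90)&(Y>30)&(Y<150); rect("outline exp 29,89",blue)
top=abs(Z-74)<2.5
rect("far pair exp 29,-29 84x112",top&(X>-14)&(X<85)&(Y<45)&(Y>-86))
rect("near packed exp -45,-43",top&(X>-85)&(X<-17)&(Y<15)&(Y>-86))
rect("carton",top&(X>-85)&(X<-16)&(Y<130)&(Y>25))
```

```text
outline exp 29,89 421 [27.4 85.2] [58.3 84.9] 89.86
far pair exp 29,-29 84x112 6777 [ 27.4 -29.9] [ 81.3 112.4] 0.13
near packed exp -45,-43 3364 [-48.4 -44.6] [82.7 55.2] 89.85
carton 4369 [-45.2  72.1] [83.2 55.5] 89.99
```

```bash
sed -i 's/C0=np.array(\[.494,-.037\])/C0=np.array([.4924,-.0396])/' h.py
python3 - <<'E'
from h import *
transfer((.560,-.267),np.radians(-16.3),cw(29.7,89.5),YAW)
p=cw(-40,60); go([*p,.30],YAW+np.pi/2); ctrl.pause(.2); st("")
im,W=wcloud(); cv2.imwrite("pics/w2.png",im)
c,s=np.cos(YAW),np.sin(YAW); D=(W[...,:2]-C0)*1000; X=c*D[...,0]+s*D[...,1]; Y=-s*D[...,0]+c*D[...,1]; Z=W[...,2]*1000
def rect(n,m):
    P=np.c_[X[m],Y[m]].astype(np.float32); rc=cv2.minAreaRect(P); print(n,m.sum(),np.round(rc[0],1),np.round(rc[1],1),round(rc[2],2))
top=abs(Z-74)<2.5
rect("deep",top&(X>-14)&(X<85)&(Y<135)&(Y>45)); rect("across",top&(X>-85)&(X<-15)&(Y<130)&(Y>28))
red=(im[...,2].astype(int)>im[...,1]+60)&(Z>30)&(Y>150); rect("tab",red)
print("tab z near end",[ (k,np.round(np.nanmedian(Z[red&(abs(X-k)<3)]),1)) for k in(-100,-95,-90,-80)])
E
```

```text
grip t 13.22 tcp [ 0.5606 -0.2673  0.0127] F [-1.8  0.   6.9] w 0.0555 g 33.0
lift t 13.92 tcp [ 0.5591 -0.2667  0.1487] F [ 0.3  0.4 -2.4] w 0.0557 g 32.2
above t 15.14 tcp [0.5163 0.05   0.1497] F [ 0.4  0.  -1.2] w 0.0559 g 32.1
down t 16.28 tcp [0.5159 0.0517 0.0363] F [ 0.8 -0.8 -0.2] w 0.0554 g 32.8
done t 17.29 tcp [0.5158 0.0516 0.1504] F [ 0.2 -0.1 -0. ] w 0.0853 g 0.0
 t 18.62 tcp [0.4482 0.0174 0.2994] F [-0.4 -0.8 -0.6] w 0.0858 g 0.0
deep 3942 [28.7 88.9] [84.2 55.8] 0.95
across 4118 [-43.8  74.8] [84.4 55.8] 89.91
tab 967 [-77.7 179. ] [47.2 26.4] 0.38
tab z near end [(-100, np.float64(90.9)), (-95, np.float64(89.0)), (-90, np.float64(85.7)), (-80, np.float64(79.6))]
```

View pics/w2.png

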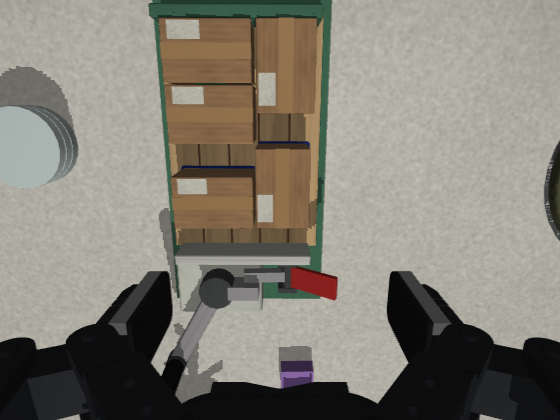

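Both cartons sit in their outlines to within about 1 mm: deep at (212,200), across at (282,185). The catch tab is at (313,283). Next I flip the catch.

Run:
```python
from h import *
p=cw(-101,179); go([*p,.15],YAW); ctrl.close_gripper(20); ctrl.movel([*p,.105]); st("above")
for z in np.arange(.09,.03,-.006):
    ctrl.movel([*p,z],max_speed=.06); f=st("")["contact_force"][2]
    if z<.07 and f>10: break
ctrl.movel([*p,.16],max_speed=.25)
p=cw(-30,110); go([*p,.32],YAW-np.pi/2); ctrl.pause(.2); st("")
im,W=wcloud(); cv2.imwrite("pics/w3.png",im)
c,s=np.cos(YAW),np.sin(YAW); D=(W[...,:2]-C0)*1000; X=c*D[...,0]+s*D[...,1]; Y=-s*D[...,0]+c*D[...,1]; Z=W[...,2]*1000
red=(im[...,2].astype(int)>im[...,1]+60)&(Z>20)&(Y>150)
print("tab z",[ (k,np.round(np.nanmedian(Z[red&(abs(X-k)<3)]),1)) for k in(-106,-100,-95,-90,-80,-70)])
```

```text
above t 21.02 tcp [0.3791 0.1316 0.105 ] F [0.1 0.1 0.8] w -0.0001 g 0.0
 t 21.42 tcp [0.3793 0.1319 0.0902] F [-0.  -0.9  0.1] w 0.0002 g 0.0
 t 21.67 tcp [0.3793 0.1319 0.084 ] F [0.6 1.  0.6] w 0.0002 g 0.0
 t 21.92 tcp [0.3792 0.1318 0.0778] F [ 1.2  0.9 -0.3] w -0.0003 g 0.0
 t 22.17 tcp [0.3791 0.1319 0.0718] F [ 0.3  0.5 -0.3] w 0.0001 g 0.0
 t 22.42 tcp [0.3791 0.1319 0.0658] F [-0.4  0.1  0.4] w 0.0002 g 0.0
 t 22.67 tcp [0.3791 0.1318 0.0598] F [-0.3  1.2  0.5] w 0.0001 g 0.0
 t 22.92 tcp [0.379  0.1318 0.0539] F [ 0.5 -0.6  0. ] w -0.0002 g 0.0
 t 23.17 tcp [0.3789 0.1319 0.0479] F [-0.4  0.  -0.7] w -0.0001 g 0.0
 t 23.42 tcp [0.3799 0.1321 0.0441] F [-7.  -2.2 44.5] w -0.0002 g 22.1
 t 25.37 tcp [0.4544 0.0682 0.3194] F [0.4 0.9 0.2] w -0.0001 g 0.0
tab z [(-106, np.float64(41.9)), (-100, np.float64(44.0)), (-95, np.float64(45.4)), (-90, np.float64(46.9)), (-80, np.float64(50.2)), (-70, np.float64(53.5))]
```

View pics/w3.png

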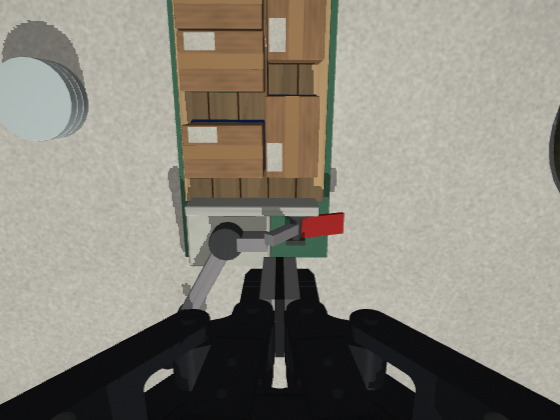

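The tab now slopes 17.9° below level at (323,225), so the catch is right over. Next the lever.

```bash
cat >> h.py <<'E'
def lev(qq,r=110): return cw(30+r*np.sin(.5-qq),195+r*np.cos(.5-qq)), YAW+np.pi/2-.5+qq
E
python3 - <<'E'
from h import *
ctrl.ungrasp(); p,a=lev(0); go([*p,.25],a); ctrl.movel([*p,.18]); 
b=blobs(.12,.16,(p[0]-.04,p[0]+.04,p[1]-.04,p[1]+.04),"side"); print(p,b)
ctrl.movel([*p,.106],max_speed=.1); st("at"); ctrl.close_gripper(60); s=st("grip")
for qq in np.arange(.1,1.01,.1):
    p,a=lev(qq); ctrl.movel([*p,.106],q(a),max_speed=.08); s=st(round(qq,2))
    if np.linalg.norm(s["contact_force"])>35: print("STOP"); break
im,d=vision.grab_frame("side"); cv2.imwrite("pics/s4.png",cv2.resize(im[150:350,200:450],None,fx=3,fy=3,interpolation=cv2.INTER_CUBIC))
E
```

```text
[0.55459888 0.25699535] [(0.5545961260795593, 0.25584521889686584, 0.021367406472563744, 0.019890589639544487, 78.98054504394531, np.float64(0.14956872117479397), 115)]
at t 29.59 tcp [0.5551 0.2571 0.1066] F [0.4 0.1 0.7] w 0.0855 g 0.0
grip t 30.2 tcp [0.5553 0.2569 0.1064] F [ 0.6 -1.1  3.2] w 0.0209 g 58.5
0.1 t 30.48 tcp [0.5447 0.261  0.1064] F [ 1.5 -0.9  3.6] w 0.0207 g 59.0
0.2 t 30.77 tcp [0.5343 0.264  0.1064] F [ 1.2 -1.7  3.8] w 0.0205 g 59.1
0.3 t 31.05 tcp [0.5235 0.2659 0.1064] F [ 1.5 -1.7  5.4] w 0.0208 g 59.2
0.4 t 31.33 tcp [0.5126 0.2668 0.1064] F [ 2.1 -1.7  5.8] w 0.0205 g 59.2
0.5 t 31.62 tcp [0.5017 0.2665 0.1063] F [ 1.5 -1.8  6.2] w 0.0207 g 59.2
0.6 t 31.9 tcp [0.4909 0.2653 0.1064] F [ 1.7 -1.5  6.2] w 0.0207 g 59.2
0.7 t 32.18 tcp [0.4802 0.2629 0.1063] F [ 1.9 -1.2  6.3] w 0.0204 g 59.3
0.8 t 32.47 tcp [0.4698 0.2595 0.1063] F [ 2.8 -2.   6.2] w 0.0208 g 59.3
0.9 t 32.75 tcp [0.4598 0.2551 0.1063] F [ 3.2 -1.   5.9] w 0.0207 g 59.3
1.0 t 33.03 tcp [0.4503 0.2498 0.1063] F [ 3.6 -1.3  6.4] w 0.0205 g 59.3
```

View pics/s4.png

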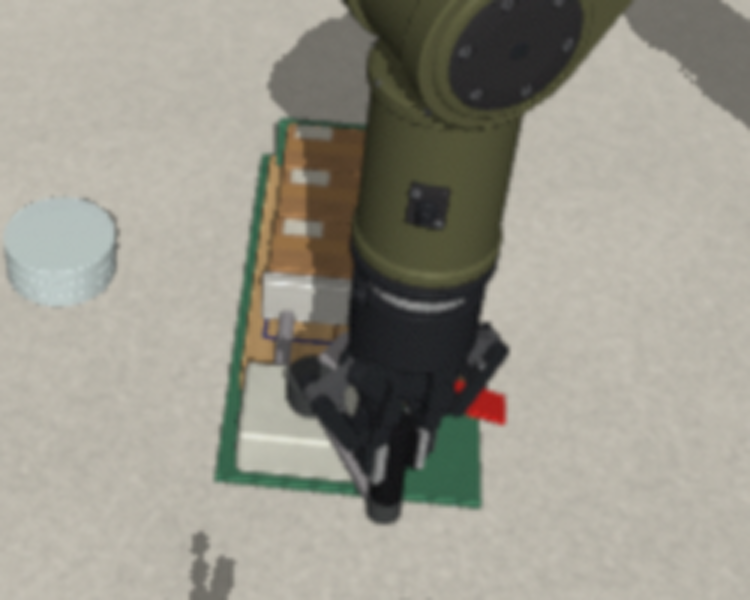

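The pusher has followed the lever and is pressing on the layer, and the catch is still over at (485,402). Now I pull on to the stop in small steps.

Run:
```python
from h import *
for qq in(1.05,1.08,1.1,1.115,1.13,1.145,1.16,1.175,1.19):
    p,a=lev(qq); ctrl.movel([*p,.106],q(min(a,lev(1.12)[1])),max_speed=.05); ctrl.pause(.1); s=st(qq)
    D=(s["tcp_pos"][:2]-C0); c,n=np.cos(YAW),np.sin(YAW); x=c*D[0]+n*D[1]-.03; y=-n*D[0]+c*D[1]-.195
    f=np.linalg.norm(s["contact_force"][:2]); print("  q est",round(.5-np.arctan2(x,y),3),"f",round(f,1))
    if f>18: break
im,d=vision.grab_frame("side"); cv2.imwrite("pics/s5.png",cv2.resize(im[150:350,200:450],None,fx=3,fy=3,interpolation=cv2.INTER_CUBIC))
P=deproj("side",d,np.ones(d.shape,bool)); D=(P[:,:2]-C0)*1000; X=c*D[:,0]+n*D[:,1]; Y=-n*D[:,0]+c*D[:,1]; Z=P[:,2]*1000
for lo,hi in((68,72.5),(73,80)):
    m=(Z>lo)&(Z<hi)&(X>0)&(X<65)&(Y>-80)&(Y<130); print(lo,np.histogram(Y[m],bins=np.arange(60,130,4)))
```

```text
1.05 t 33.44 tcp [0.4459 0.2468 0.1063] F [ 3.4 -1.9  6.8] w 0.0208 g 59.3
  q est 1.04 f 3.9
1.08 t 33.79 tcp [0.4433 0.245  0.1063] F [ 3.4 -0.2  6.4] w 0.0209 g 59.3
  q est 1.069 f 3.4
1.1 t 34.14 tcp [0.4416 0.2437 0.1063] F [ 2.5 -1.3  6.5] w 0.0207 g 59.3
  q est 1.089 f 2.8
1.115 t 34.49 tcp [0.4408 0.2431 0.1063] F [4.9 1.3 4.7] w 0.0206 g 59.3
  q est 1.098 f 5.1
1.13 t 34.84 tcp [0.4408 0.243  0.1064] F [9.3 3.8 0.2] w 0.0207 g 59.3
  q est 1.099 f 10.0
1.145 t 35.19 tcp [0.4407 0.243  0.1064] F [13.5  7.4 -4.4] w 0.0208 g 59.5
  q est 1.099 f 15.4
1.16 t 35.54 tcp [0.4407 0.2429 0.1065] F [17.4  9.4 -8.8] w 0.0206 g 59.7
  q est 1.1 f 19.7
68 (array([ 0,  1,  1,  3,  1, 28, 37, 25, 36,  3,  0,  0,  0,  0,  0,  0,  0]), array([ 60,  64,  68,  72,  76,  80,  84,  88,  92,  96, 100, 104, 108,
       112, 116, 120, 124, 128]))
73 (array([36, 34, 27, 28, 35, 35,  5,  3,  4,  1,  0,  0,  0,  0,  0,  0,  0]), array([ 60,  64,  68,  72,  76,  80,  84,  88,  92,  96, 100, 104, 108,
       112, 116, 120, 124, 128]))
```

View pics/s5.png

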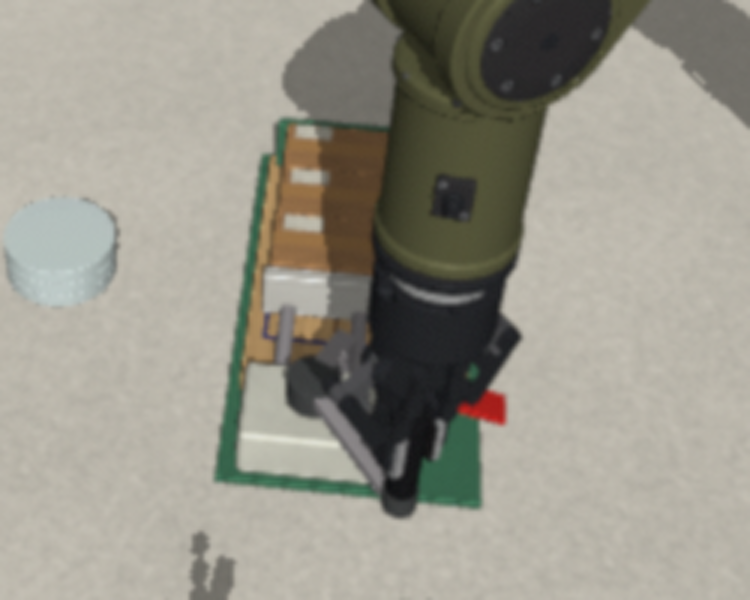

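The lever is on its stop at q ≈ 1.10. The pusher top is at clamp y 83–96, against the layer edge at about 84, and the layer is flush. I'm holding it with about 20 N and handing in.

```bash
python3 -c "
from h import *
st('end'); print(ticket.close_job())"
```

```text
end t 35.59 tcp [0.4407 0.2429 0.1065] F [16.2  9.4 -9.5] w 0.0208 g 59.7
the job is handed in; nothing more can be done
None
```

The job is handed in after 35.6 s: both cartons went into their outlines, the catch is right over, and the lever is at its stop (about 1.10 rad), still gripped and held there with the layer clamped shut.

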